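# Latch the filter lid and hold the bayonet cap home

### The job

Get the treatment unit ready to prime: first turn the orange turnbutton a quarter turn so that it lies across the blue lid and secures it. Then take the blue filter cap from its round rest, push it into the port against the spring with its two pins entering the slots, twist it a quarter turn clockwise (seen from above) without forcing it, and finish while still gripping the cap and pressing it fully home, its blue flange down on the port's rim. Leave the other things on the table where they are.

Things in the scene. Friction and masses are not known exactly. Their poses are not given: they have to be found in the camera images.
- latch_grip (a point): centre of the orange turnbutton, a bar 60 mm long, 14 wide, 26 tall, pivoted upright at its middle on the 60 mm high deck of the white treatment unit, at the robot-side edge of the blue lid. The point is on the pivot at the bar's mid height, 23 mm above the deck (bar's underside: 10 mm). Local y runs along the bar, z up; the frame turns with it
- latch (a joint): turnbutton angle, rad: 0 = bar along the lid's edge (lid free), grows clockwise seen from above, stop at 1.6; about 1.57 = bar square to the edge, one end over the lid (secured). Starts at 0 to 0.3. Friction about 0.06 N m, no spring, stays where it is left
- lid (a joint): opening of the blue lid, rad: 0 = shut (it starts shut and lies there by its own weight), positive = raised. Plate 120 x 104 x 6 mm lying on the deck
- cap: bayonet filter cap, 0.08 to 0.17 kg, loose, upright in a round grey rest (90 mm across, floor 4 mm up, wall 16 mm high). Origin: centre of its underside, z up. White barrel 40 mm diameter, 30 tall, lowest 5 mm tapering to 32; two 8 mm steel pins 12 mm above the underside stick out along +x and -x to 29 mm from the axis; blue flange 68 mm across from 30 to 36 mm. Same after a half turn
- cap_grip (a point): centre of the cap's blue grip bar, on the cap's axis 51 mm above its underside; axes as the cap's. The bar is 52 mm long along x (parallel to the pins), 14 mm wide along y, and 30 mm tall, standing on the flange
- port: round aluminium bayonet socket 40 mm high, 75 mm outer diameter, on a 92 mm grey base disc on the unit's deck. Origin: centre of its underside, on the deck; z up. Bore 43 mm; two 12 mm wide slots for the pins run through its 8 mm thick top along +x and -x, by the green marks on the disc; the red marks, along +y and -y, show where the pins end after the twist
- port_mouth (a point): centre of the port's rim, 40 mm above its origin; axes as the port's. Pins clear the top, and can turn, only with the cap's underside less than 16 mm above the port's origin; fully home (flange on rim) it is 10 mm above. They turn clockwise seen from above to a stop at about 100 degrees; the other way is blocked. Over 120 N between cap and port is forcing. Let go after the twist, the cap springs up 6 mm
- spring_pad (a joint): travel of the sprung black pad in the port, m: 0 = free (pad 26 mm above the port's origin; the cap meets it 16 mm before home), 0.016 = cap fully home, limit 0.018. It pushes up with 4 N when first met and 12 N when home
- serum: bystander, to be left alone: small amber bottle, 34 mm across, 85 mm tall, on a steel tray 100 x 110 mm; origin at the centre of its underside
- suction_cup: bystander, to be left alone: glass suction cup, 38 mm across, 45 mm tall, on the same tray; origin at the centre of its underside
- pen_dark: bystander, to be left alone: black pen, 11 mm thick, 130 mm long; origin at the centre of its underside
- pen_red: bystander, to be left alone: dark red pen-like hand probe, 12 mm thick, 160 mm long; origin at the centre of its underside

How it is judged:
By the outcome, as a careful person would: the job done as asked, in the order asked, and still so for the second after the job is handed in, while the arm keeps its last pose, push and grip.
It also fails if it takes over 50 s, if anything falls off the work surface, if the arm or the gripper's body presses on something with over 40 N, if the wrist force passes 120 N, or if a joint passes its speed limit or range.

### The arm

A 6-joint arm with a two-finger parallel gripper is mounted at the origin on the work surface. World frame = base frame: x ahead of the robot, y to its left, z up, the work surface at z = 0. Lengths are in m, angles in rad, forces in N, time in s.
With the tool pointing down it reaches from about 0.275 to 0.825 m from the base axis. Payload 5.2 kg.
Tool frame: the origin (TCP) lies on the centre line of the jaws, within the pads' length; the fingertips stand 11 mm ahead of it and the grasp point (between the pads) lies 8 mm behind it; z points along the fingers, y is the direction in which the jaws open and shut (so a half turn about z gives the same grasp; the last joint's range is limited). The gripper opens to 93 mm and grips with 3 to 60 N. Pads are 15 mm wide; open, the fingers measure 128 mm over their backs; the gripper's body (75 mm by 188 mm) begins 65 mm behind the grasp point.
Start: joints at [0.918, 0.259, 1.535, -0, 1.348, -0.203], TCP at [0.239, 0.495, 0.23] pointing down, gripper open.
Joint ranges: [-3.14, 3.14], [-0.91, 2.08], [0.19, 2.58], [-1.22, 4.36], [0.22, 2.71], [-3.12, 3.12]. Speed limits (rad/s): [2.57, 2.57, 3.14, 3.14, 3.14, 3.14].

### API

Orientations are given as a rotation vector (axis times angle).
In Python, from cell import observe, snapshot, hand_in gives the robot as it stands. The module is installed in compiled form; this text tells all that it offers.
- The arm moves only by the tool arm_command, never from a script. Its argument "commands" is one flat list of numbers, 7 for each row, row after row: the shift along the world's x, y, z in mm, then the turn, a rotation vector about the world's x, y, z in rad, then the finger opening in mm, from 0 to 93. In form: [x, y, z, ax, ay, az, hand, x, y, z, ax, ay, az, hand, ...]. A call has 1 to 12 rows; each row shifts and turns the commanded pose from where the row before left it; what a row does not reach is not made up. A row lasts 1/12 s, in which the tool goes at most 41.7 mm and 7.16 degrees, less where a joint would pass 70% of its speed; a pose out of reach is approached as far as the arm can. A call with a gripper value outside its range is refused whole. The fingers move at their own pace and stop on an object; "grip_force" is the grip in N (left out, the last holds). Time passes only in rows, so rows that do not move let the fingers close. It gives the time, the measured TCP pose, the force and the opening at its end, in the units of the state.
- observe(): the state, without advancing time (a new reading comes with each control period).
- snapshot(name): name is "scene" or "top"; returns a dict with "frame" (480x640x3 uint8, blue, green, red), "fx", "fy", "cx", "cy" (pixels), "world_from_camera" (4x4, takes a point from camera to world coordinates). Camera axes: x right, y up, looking along -z (the intrinsics and any distortion apply to the point x, -y, -z); pixel columns grow to the right and rows downward; lengths in m; the calibration is good to about 2 mm. A picture is of the moment at which its call begins. There is no depth.
- hand_in(): hands the job in, once; it reports no verdict.
The state is a dict: "time": time; "joint_positions": joint angles; "qd": joint speeds; "joint_torque": joint torques, N m; "tool_pos": TCP position; "orientation": TCP orientation; "ft_force": force on the tool from outside, world axes, zero at the start; "moment": the same for the moment, N m; "gripper_width": opening from 0.0 (shut) to 1.0 (fully open).
Only numpy, scipy, OpenCV 4.12 (cv2) and the standard library are available. Lean on these libraries where they do the work, as an engineer would, in place of code of your own. Each camera call takes 0.05 s, during which the arm holds its last target. There are 200 camera calls.

## Working session

There is one attempt and no reset: what is moved stays moved. The work goes in short steps, Python scripts to look and compute and a tool call to move; the robot and the scene stay as the last step left them, time stands still between calls to the robot, and variables do not carry over. Pictures are saved under pics/ and viewed, about 8 in all and at most 12, crops included, and the job is handed in when it is done.

Besides the shell and the picture viewer there is one more tool, called after "Call:" as name(argument=value, ...), one argument or row to a line, values as JSON. arm_command: Moves the arm, as the interface text tells. Its arguments: {"type":"object","properties":{"commands":{"type":"array"},"grip_force":{"type":"number"}},"required":["commands"]}

```bash
mkdir -p pics; cat > h.py <<'E'
import numpy as np, cv2
from cell import observe, snapshot, hand_in
def ray(s,u,v):
    T=np.array(s["world_from_camera"]);d=np.array([(u-s["cx"])/s["fx"],-(v-s["cy"])/s["fy"],-1.])
    return T[:3,3],T[:3,:3]@d
def onz(s,u,v,z):
    o,d=ray(s,u,v);return o+d*(z-o[2])/d[2]
def proj(s,p):
    T=np.array(s["world_from_camera"]);c=T[:3,:3].T@(np.array(p)-T[:3,3])
    return s["cx"]+s["fx"]*c[0]/-c[2], s["cy"]-s["fy"]*c[1]/-c[2]
E
python3 - <<'E'
from h import *
for n in("scene","top"):
    s=snapshot(n);cv2.imwrite(f"pics/{n}0.png",s["frame"]);print(n,[k for k in s],s["fx"],s["cx"],s["cy"],np.round(s["world_from_camera"],3).tolist())
o=observe();print(o["time"],o["tool_pos"],o["orientation"],o["ft_force"])
E
```

```text
scene ['frame', 'fx', 'fy', 'cx', 'cy', 'world_from_camera'] 469.6310332548761 323.09335013315376 240.55928161377173 [[-0.894, -0.309, 0.325, 0.82], [0.449, -0.631, 0.632, 0.507], [0.01, 0.711, 0.703, 0.655], [0.0, 0.0, 0.0, 1.0]]
top ['frame', 'fx', 'fy', 'cx', 'cy', 'world_from_camera'] 608.7841819765193 317.83361831306087 240.63349723555822 [[-0.022, 0.996, -0.088, 0.465], [-1.0, -0.021, 0.017, 0.018], [0.015, 0.089, 0.996, 1.166], [0.0, 0.0, 0.0, 1.0]]
0.1 [0.23880196 0.49494004 0.22891742] [-7.00350391e-01 -3.06183098e+00  2.28864180e-03] [ 0.33386562 -0.00907073  0.65088806]
```

View pics/top0.png

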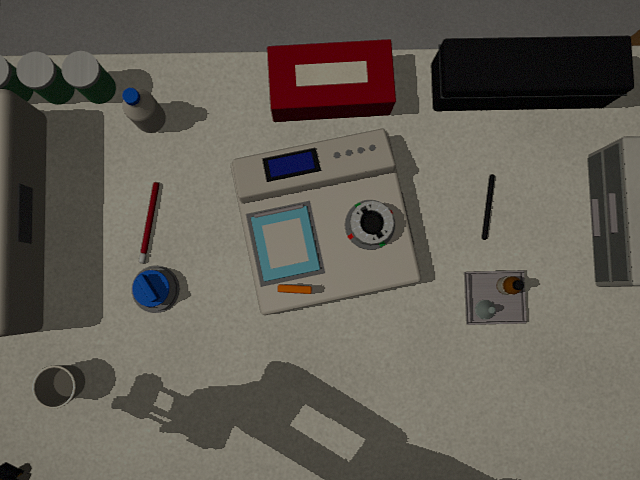

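View pics/scene0.png

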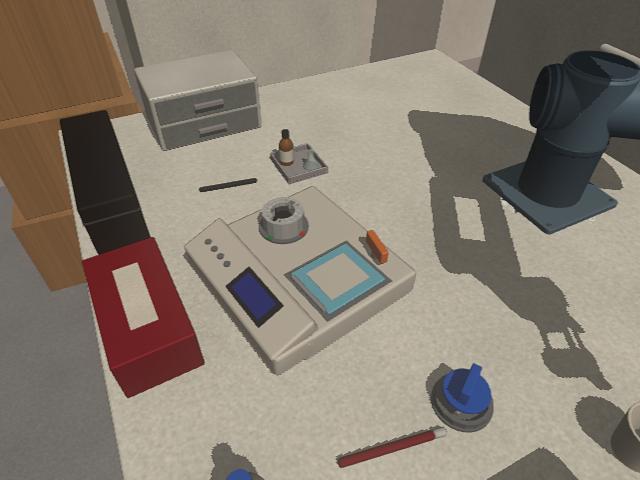

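The top view shows the cap at about (152,288), the latch at (295,289), the port at (371,222) and the lid around (286,243). The tray and both pens are well clear of these. The scene view agrees. Next I'll measure them.

```bash
cat > m.py <<'E'
from h import *
def mask(s,lo,hi,roi):
    h=cv2.cvtColor(s["frame"],cv2.COLOR_BGR2HSV);m=cv2.inRange(h,np.array(lo),np.array(hi));k=np.zeros_like(m);x0,y0,x1,y1=roi;k[y0:y1,x0:x1]=m[y0:y1,x0:x1];return k
def big(m): return max(cv2.findContours(m,0,cv2.CHAIN_APPROX_NONE)[0],key=cv2.contourArea)
def rect(s,c,z):
    p=np.array([onz(s,*q,z)[:2] for q in c.reshape(-1,2).astype(float)],np.float32)*1000
    r=cv2.minAreaRect(p);return np.round(r[0],1),np.round(r[1],1),round(r[2],1)
E
python3 - <<'E'
from m import *
s=snapshot("top");t=snapshot("scene")
c=big(mask(s,(5,150,80),(20,255,255),(260,270,330,310)));print("latch",rect(s,c,.096))
c2=big(mask(t,(3,150,60),(20,255,255),(350,220,400,270)));print("latch scene",rect(t,c2,.096))
c=big(mask(s,(80,60,60),(110,255,255),(240,195,330,290)));print("lid",rect(s,c,.066),cv2.boundingRect(c))
c=big(mask(s,(100,120,30),(125,255,255),(120,255,190,320)));print("capblue",cv2.minEnclosingCircle(c),cv2.fitEllipse(c))
for n,lo,hi in(("green",(40,80,40),(85,255,255)),("red1",(0,150,80),(8,255,255)),("red2",(172,150,80),(180,255,255))):
  for nm,im,roi in(("top",s,(335,190,405,260)),("sc",t,(250,190,315,250))):
    m=mask(im,lo,hi,roi);nn,l,st,ce=cv2.connectedComponentsWithStats(m)
    for i in range(1,nn):print(n,nm,st[i][4],ce[i].round(1),(onz(im,*ce[i],.068)*1000).round(1))
a=cv2.resize(s["frame"][185:265,330:415],None,fx=4.6,fy=4.6,interpolation=cv2.INTER_CUBIC)
b=cv2.resize(s["frame"][250:330,110:195],None,fx=4.6,fy=4.6,interpolation=cv2.INTER_CUBIC)
cv2.imwrite("pics/c1.png",np.hstack([a,b]))
E
```

```text
latch (array([476.8,  43. ]), array([56.8, 13.2]), 85.4)
latch scene (array([482.1,  54.4]), array([76.5, 18.8]), 77.7)
lid (array([560.2,  58.6]), array([119.9, 103.9]), 10.6) (251, 206, 69, 75)
capblue ((150.35365295410156, 287.98779296875), 18.672578811645508) ((150.48280334472656, 287.964599609375), (35.65842819213867, 36.4505615234375), 35.74686813354492)
green top 16 [357.2 204.2] [628.  -74.4  68. ]
green top 18 [381.8 243.9] [ 554.5 -117.    68. ]
green top 1 [381. 242.] [ 558.  -115.6   68. ]
green sc 18 [269.5 237.5] [630.2 -70.6  68. ]
red1 top 1 [390. 210.] [ 616.2 -133.9   68. ]
red1 top 22 [350.2 236. ] [570.2 -60.   68. ]
red1 sc 16 [302.2 233.4] [573.2 -54.6  68. ]
```

View pics/c1.png

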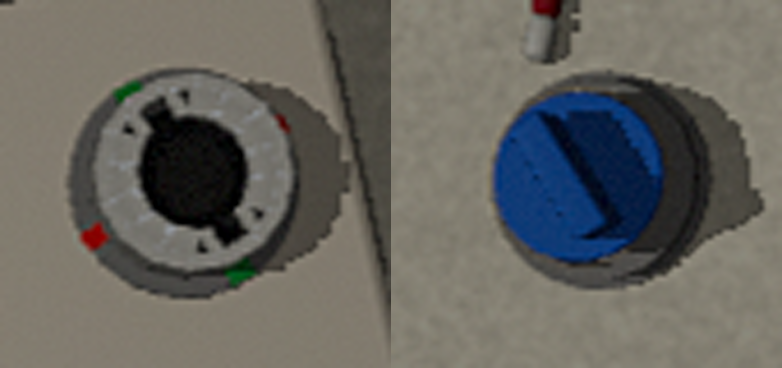

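The crop shows the port's slots and green marks running from upper left to lower right, with the red marks left and right. The cap's grip bar runs nearly parallel to the slots. I'll refine the port and cap from both views.

```bash
python3 - <<'E'
from m import *
s=snapshot("top");t=snapshot("scene")
def tri(p,q):
    A=[];b=[]
    for im,u in((s,p),(t,q)):
        o,d=ray(im,*u);d=d/np.linalg.norm(d);P=np.eye(3)-np.outer(d,d);A.append(P);b.append(P@o)
    x=np.linalg.lstsq(np.vstack(A),np.hstack(b),rcond=None)[0]
    return (x*1000).round(1),[np.round(np.subtract(proj(i,x),u),1) for i,u in((s,p),(t,q))]
print("green",tri((357.2,204.2),(269.5,237.5)));print("red",tri((350.2,236),(302.2,233.4)))
# cap flange ellipses
def flange(im,roi,z):
    c=big(mask(im,(100,120,30),(125,255,255),roi));p=np.array([onz(im,*q,z)[:2]*1000 for q in c.reshape(-1,2).astype(float)],np.float32)
    return p
for n,im,roi in(("top",s,(120,255,190,320)),("sc",t,(425,355,500,425))):
    p=flange(im,roi,.040);m=p.mean(0)
    for _ in range(30): # circle fit with outlier trimming
        A=np.c_[2*p,np.ones(len(p))];x=np.linalg.lstsq(A,(p**2).sum(1),rcond=None)[0];r=np.sqrt(x[2]+x[0]**2+x[1]**2)
        e=abs(np.hypot(*(p-x[:2]).T)-r)
        if e.max()<1.5:break
        p=p[e<max(1.2,e.max()*.9)]
    print(n,x[:2].round(1),r.round(1),len(p))
# rim bright top & bore in top view
g=cv2.cvtColor(s["frame"],cv2.COLOR_BGR2GRAY)
k=np.zeros_like(g);k[195:250,345:400]=255
for nm,m in(("rim",cv2.inRange(g,125,255)&k),("bore",cv2.inRange(g,0,45)&k)):
    m=cv2.morphologyEx(m,cv2.MORPH_OPEN,np.ones((5,5)) if nm=="bore" else np.ones((2,2)))
    c=big(m);(x,y),r=cv2.minEnclosingCircle(c);e=cv2.fitEllipse(c);print(nm,x,y,r,e,(onz(s,*e[0],.1)*1000).round(1),(onz(s,x,y,.1)*1000).round(1))
# bar lines in cap
sub=s["frame"][262:315,125:178];v=cv2.cvtColor(sub,cv2.COLOR_BGR2HSV)[:,:,2]
print(v[10:44:3,10:44:2])
tt=cv2.resize(t["frame"][190:250,250:320],None,fx=6,fy=6,interpolation=cv2.INTER_CUBIC);bb=cv2.resize(t["frame"][355:431,425:500],None,fx=4.74,fy=4.74,interpolation=cv2.INTER_CUBIC)
cv2.imwrite("pics/c2.png",np.hstack([tt[:360],bb[:360]]))
print(observe()["time"])
E
```

```text
green (array([628.8, -74.7,  63.8]), [array([ 0., -0.]), array([0.1, 0. ])])
red (array([570.7, -60.4,  61.8]), [array([ 0., -0.]), array([0., 0.])])
top [484.5 307.8] 33.0 103
sc [487.8 311.3] 32.8 108
rim 350.5 242.5 4.94984769821167 ((350.2470703125, 242.2470703125), (1.675607681274414, 11.161576271057129), 135.0) [556.  -57.5 100. ] [555.6 -57.9 100. ]
bore 372.0 223.0 15.811488151550293 ((371.8170471191406, 222.47335815429688), (21.023286819458008, 27.34484100341797), 150.0695343017578) [590.3 -96.6 100. ] [589.3 -96.9 100. ]
[[128 135  90  79 121 119 119 118 118 118 120 122  86  35  39  38  36]
 [140  83 113 116  37  40 122  59  62  60  61  56 123 122  87  37  37]
 [ 89 125 119 118 112  33  33  63  64  63  63  64  59 107 119 103  40]
 [120 114 122 119 118 105  24  35  62  67  63  65  63  57 126 118  90]
 [118 116 116 122 119 118 102  30  32  66  64  63  65  63  60 109 125]
 [118 117 117 133 120 118 115  99  28  30  68  69  63  64  65  57 131]
 [117 117 118 116 123 119 117 114  96  28  31  68  65  65  65  66  79]
 [119 118 118 117 119 108 120 114 116  90  28  49  69  65  64  69  64]
 [120 118 116 118 117 117 104 118 115 114  86  30  45  65  68  67  43]
 [ 90 122 119 118 116 117 116 117 118 112  55  32  61  68  67  38  37]
 [107  77 119 119 118 116 117 117 116 121 122 121 125  99  36  40  39]
 [131 115  75  80  81 120 126 126 125 127 105  71  80  79  87  79  72]]
0.3
```

View pics/c2.png

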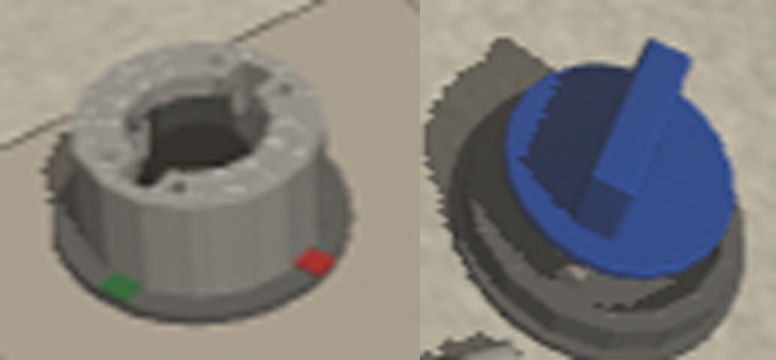

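Call:
arm_command(
  commands=[16, -30, 0, 0, 0, -0.1, 40, 16, -30, 0, 0, 0, -0.1, 40, 16, -30, 0, 0, 0, -0.1, 40, 16, -30, 0, 0, 0, -0.1, 40, 16, -30, 0, 0, 0, -0.1, 40, 16, -30, 0, 0, 0, -0.1, 40, 16, -30, 0, 0, 0, -0.1, 40, 16, -30, 0, 0, 0, -0.1, 40, 16, -30, 0, 0, 0, -0.1, 40, 16, -30, 0, 0, 0, -0.1, 40, 16, -30, 0, 0, 0, -0.1, 40, 16, -30, 0, 0, 0, -0.1, 40],
  grip_force=15,
)

```text
time: 1.3
tool_pos: [0.4316, 0.1337, 0.2298]
orientation: [2.313, 2.126, 0.001]
ft_force: [0.7, 1.3, -0.4]
gripper_width: 0.428
```

Call:
arm_command(
  commands=[15, -30, 0, 0, 0, 0, 40, 15, -30, 0, 0, 0, 0, 40, 15, -30, -20, 0, 0, 0, 40, 0, 0, -30, 0, 0, 0, 40, 0, 0, -30, 0, 0, 0, 40, 0, 0, -20, 0, 0, 0, 40, 0, 0, -10, 0, 0, 0, 40, 0, 0, 0, 0, 0, 0, 40, 0, 0, 0, 0, 0, 0, 40],
)

```text
time: 2.05
tool_pos: [0.4764, 0.0454, 0.12]
orientation: [-2.307, -2.132, 0.0]
ft_force: [0.6, 0.8, 0.2]
gripper_width: 0.429
```

```bash
python3 - <<'E'
from m import *
t=snapshot("scene");cv2.imwrite("pics/l1.png",cv2.resize(t["frame"][150:330,270:500],None,fx=3.3,fy=3.3))
E
```

```text
(no output)
```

View pics/l1.png

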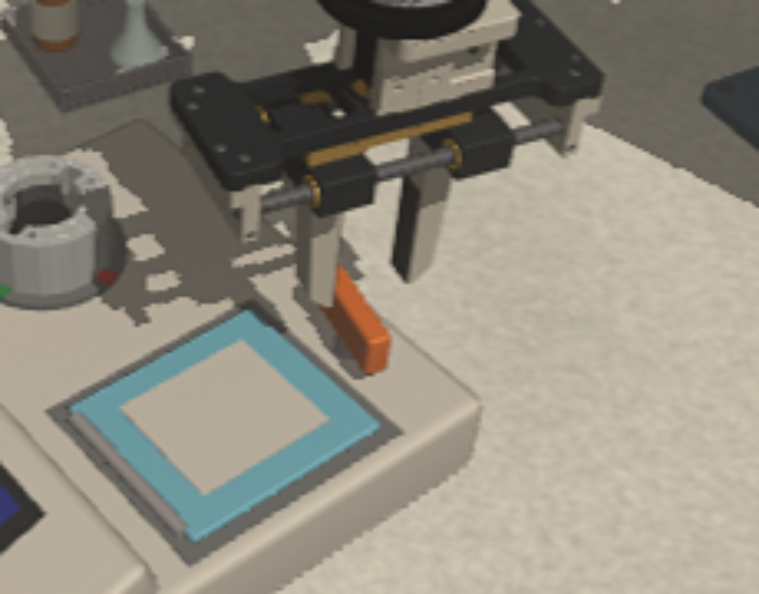

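The jaws straddle the orange bar, centred at about (355,300) in the crop. I'll lower and close on it.

Call:
arm_command(
  commands=[0, -2, -12, 0, 0, 0, 40, 0, 0, -12, 0, 0, 0, 40, 0, 0, -10, 0, 0, 0, 40, 0, 0, 0, 0, 0, 0, 40, 0, 0, 0, 0, 0, 0, 10, 0, 0, 0, 0, 0, 0, 10, 0, 0, 0, 0, 0, 0, 10, 0, 0, 0, 0, 0, 0, 10, 0, 0, 0, 0, 0, 0, 10, 0, 0, 0, 0, 0, 0, 10],
)

```text
time: 2.93
tool_pos: [0.4783, 0.0431, 0.0865]
orientation: [2.305, 2.129, 0.005]
ft_force: [5.3, 0.7, -1.1]
gripper_width: 0.147
```

Call:
arm_command(
  commands=[2, 0, 0, 0, 0, -0.05, 10, 0, 0, 0, 0, 0, -0.11, 10, 0, 0, 0, 0, 0, -0.11, 10, 0, 0, 0, 0, 0, -0.11, 10, 0, 0, 0, 0, 0, -0.11, 10, 0, 0, 0, 0, 0, -0.11, 10],
)

```text
time: 3.43
tool_pos: [0.4778, 0.0434, 0.0864]
orientation: [-2.838, -1.347, 0.001]
ft_force: [-2.7, -0.8, 6.4]
gripper_width: 0.149
```

Call:
arm_command(
  commands=[0, 0, 0, 0, 0, -0.11, 10, 0, 0, 0, 0, 0, -0.11, 10, 0, 0, 0, 0, 0, -0.11, 10, 0, 0, 0, 0, 0, -0.11, 10, 0, 0, 0, 0, 0, -0.11, 10, 0, 0, 0, 0, 0, -0.11, 10, 0, 0, 0, 0, 0, -0.05, 10, 0, 0, 0, 0, 0, 0, 10, 0, 0, 0, 0, 0, 0, 10],
)

```text
time: 4.18
tool_pos: [0.4774, 0.044, 0.0864]
orientation: [-3.128, -0.284, 0.001]
ft_force: [-2.5, 2.4, 8.1]
gripper_width: 0.148
```

Call:
arm_command(
  commands=[0, 0, 0, 0, 0, 0, 36, 0, 0, 0, 0, 0, 0, 36, 0, 0, 0, 0, 0, 0, 36, 0, 0, 0, 0, 0, 0, 36, 0, 0, 12, 0, 0, 0, 40, 0, 0, 40, 0, 0, 0, 40, 0, 0, 40, 0, 0, 0, 40, 0, 40, 0, 0, 0, 0, 40, 0, 40, 0, 0, 0, 0, 40, 0, 40, 0, 0, 0, 0, 40, 0, 40, 0, 0, 0, 0, 40],
)

```text
time: 5.1
tool_pos: [0.4781, 0.2046, 0.178]
orientation: [3.129, 0.283, 0.001]
ft_force: [0.9, -0.5, -0.8]
gripper_width: 0.427
```

```bash
python3 - <<'E'
from m import *
s=snapshot("top")
c=big(mask(s,(5,150,80),(20,255,255),(250,240,340,330)));print("latch",rect(s,c,.096))
c=big(mask(s,(80,60,60),(110,255,255),(240,195,330,290)));print("lid",rect(s,c,.066))
o=observe();print(o["tool_pos"],o["joint_positions"],o["ft_force"])
E
```

```text
latch (array([476.5,  43.1]), array([58.6, 12. ]), 9.7)
lid (array([560. ,  58.5]), array([118.6, 104.3]), 10.9)
[0.47734392 0.21149776 0.17797232] [0.19989862 0.24865103 1.68072931 0.00510506 1.21042356 1.58482152] [0.51560155 4.58496037 0.95279391]
```

Call:
arm_command(
  commands=[2, 30, 0, 0, 0, 0.085, 45, 2, 30, 0, 0, 0, 0.085, 45, 2, 25, 0, 0, 0, 0.085, 45, 2, 12, -10, 0, 0, 0.087, 45, 0, 0, -30, 0, 0, 0, 45, 0, 0, -20, 0, 0, 0, 45, 0, 0, 0, 0, 0, 0, 45, 0, 0, 0, 0, 0, 0, 45],
)

```text
time: 5.82
tool_pos: [0.4852, 0.2998, 0.1166]
orientation: [3.034, 0.813, -0.005]
ft_force: [0.6, 0.2, 0.8]
gripper_width: 0.486
```

```bash
python3 - <<'E'
from m import *
t=snapshot("scene");cv2.imwrite("pics/g1.png",cv2.resize(t["frame"][260:460,360:580],None,fx=3,fy=3));o=observe();print(o["tool_pos"],o["orientation"])
E
```

```text
[0.48635998 0.30009239 0.11801975] [ 3.03449917e+00  8.13011666e-01 -5.16018469e-04]
```

View pics/g1.png

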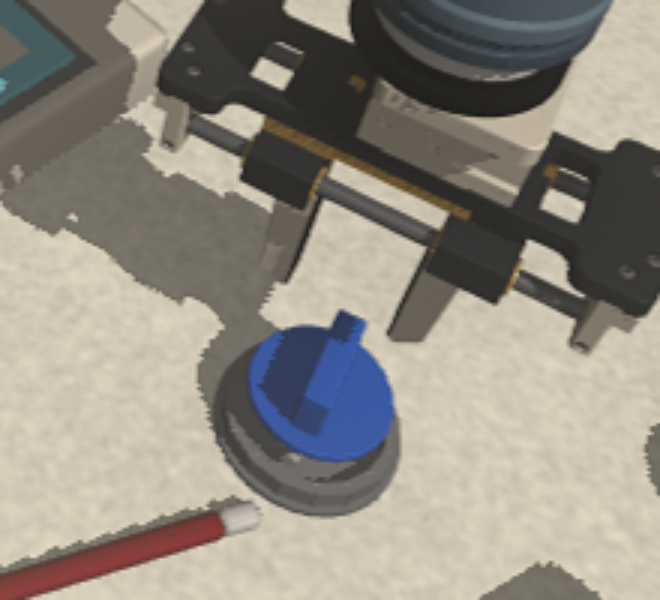

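The jaws are open above and beside the cap, parallel to the bar's faces. The bar's top face is centred at about (334,359) in the crop, and the red probe is clear.

```bash
python3 - <<'E'
from m import *
t=snapshot("scene")
P=[(340,310),(367,325),(330,408),(298,393)]
Q=np.array([onz(t,360+a/3,260+b/3,.070)*1000 for a,b in P]);print(Q.round(1),Q.mean(0).round(1))
o=observe();print(o["tool_pos"])
E
```

```text
[[469.  292.9  70. ]
 [462.9 304.7  70. ]
 [505.  329.7  70. ]
 [513.3 317.6  70. ]] [487.5 311.2  70. ]
[0.48702818 0.30029673 0.11885732]
```

Call:
arm_command(
  commands=[0, 9, -12, 0, 0, 0, 45, 0, 0, -15, 0, 0, 0, 45, 0, 0, -15, 0, 0, 0, 45, 0, 0, -10, 0, 0, 0, 45, 0, 0, -7, 0, 0, 0, 45, 0, 0, 0, 0, 0, 0, 45, 0, 0, 0, 0, 0, 0, 45, 0, 0, 0, 0, 0, 0, 45],
)

```text
time: 6.58
tool_pos: [0.4867, 0.3096, 0.0594]
orientation: [-3.034, -0.813, -0.002]
ft_force: [-0.0, 0.1, -0.1]
gripper_width: 0.482
```

Call:
arm_command(
  commands=[0, 0, -3, 0, 0, 0, 45, 0, 0, 0, 0, 0, 0, 8, 0, 0, 0, 0, 0, 0, 8, 0, 0, 0, 0, 0, 0, 8, 0, 0, 0, 0, 0, 0, 8, 0, 0, 0, 0, 0, 0, 8, 0, 0, 0, 0, 0, 0, 8, 0, 0, 0, 0, 0, 0, 8],
  grip_force=40,
)

```text
time: 7.25
tool_pos: [0.4862, 0.3093, 0.0558]
orientation: [-3.034, -0.813, -0.0]
ft_force: [-0.3, -0.9, -0.3]
gripper_width: 0.152
```

Call:
arm_command(
  commands=[0, 0, 20, 0, 0, 0, 8, 0, 0, 35, 0, 0, 0, 8, 0, 0, 40, 0, 0, 0, 8, 0, 0, 35, 0, 0, 0, 8, 9, -30, 4, 0, 0, 0, 8, 9, -34, 0, 0, 0, 0, 8, 9, -34, 0, 0, 0, 0, 8, 9, -34, 0, 0, 0, 0, 8, 9, -34, 0, 0, 0, 0, 8, 9, -34, 0, 0, 0, 0, 8, 9, -34, 0, 0, 0, 0, 8, 9, -34, 0, 0, 0, 0, 8],
)

```text
time: 8.25
tool_pos: [0.558, 0.0396, 0.1895]
orientation: [-3.034, -0.813, 0.001]
ft_force: [1.2, 0.4, -1.5]
gripper_width: 0.149
```

Call:
arm_command(
  commands=[9, -34, 0, 0, 0, 0, 8, 9, -34, 0, 0, 0, 0, 8, 8, -34, 0, 0, 0, 0, 8, 5, -28, 0, 0, 0, 0, 8, 2, -6, 0, 0, 0, 0, 8, 0, 0, 0, 0, 0, 0, 8, 0, 0, 0, 0, 0, 0, 8, 0, 0, 0, 0, 0, 0, 8],
)

```text
time: 8.92
tool_pos: [0.5907, -0.0932, 0.1894]
orientation: [-3.033, -0.815, 0.001]
ft_force: [0.3, -0.9, -0.7]
gripper_width: 0.147
```

```bash
python3 - <<'E'
from m import *
t=snapshot("scene");s=snapshot("top");cv2.imwrite("pics/p1.png",np.hstack([cv2.resize(t["frame"][100:260,220:360],None,fx=3.2,fy=3.2),cv2.resize(s["frame"][180:308,330:415],None,fx=4,fy=4)]));o=observe();print(o["tool_pos"],o["orientation"],o["ft_force"],o["moment"],o["gripper_width"],o["joint_positions"])
E
```

```text
[ 0.59083321 -0.0929915   0.18970401] [-3.03320041e+00 -8.16141886e-01  1.85627101e-04] [ 0.39566781  0.65025053 -2.35574384] [-0.02839637  0.14712936  0.03634402] 0.14946627726185313 [-3.42651187e-01  3.72429557e-01  1.47416467e+00  3.66923304e-04
  1.29538662e+00  7.02356474e-01]
```

View pics/p1.png

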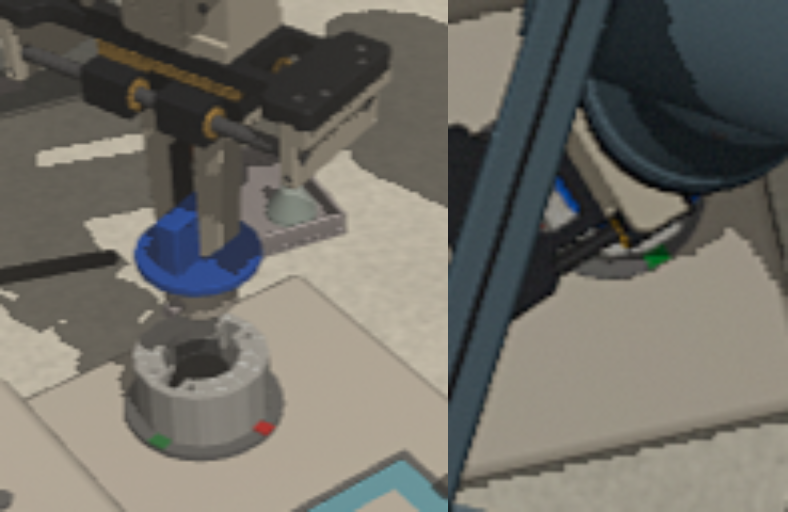

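The cap hangs upright in the jaws above the port, with its pins roughly over the slots. To cancel camera bias, I'll measure the cap–port offset in this one view: the flange's lower edge against the base disc's lower edge.

```bash
cat > off.py <<'E'
from m import *
from scipy.optimize import least_squares
t=snapshot("scene");o=observe();z=o["tool_pos"][2]
def fit(pts,zz,R):
    P=np.array([onz(t,u,v,zz)[:2]*1000 for u,v in pts])
    f=lambda c:np.hypot(*(P-c).T)-R
    r=least_squares(f,P.mean(0)+[-15,-15],loss="soft_l1",f_scale=.7);return r.x.round(1),np.abs(f(r.x)).mean().round(2),len(P)
def low(m,a,b):
    return [(u,np.flatnonzero(m[:,u]).max()+.5) for u in range(a,b) if m[:,u].any()]
m=mask(t,(100,120,30),(125,255,255),(250,140,315,205));xs=np.flatnonzero(m.any(0));print("blue cols",xs.min(),xs.max())
print("flange",fit(low(m,xs.min()+1,xs.max()),z-.022,34))
h=cv2.cvtColor(t["frame"],cv2.COLOR_BGR2HSV);print(h[225:250,283].tolist())
g=t["frame"].astype(int);
m2=((h[:,:,2]<105)&(h[:,:,1]<30)|(h[:,:,1]>110)).astype(np.uint8)*255;k=np.zeros_like(m2);k[215:246,255:312]=m2[215:246,255:312]
k=cv2.morphologyEx(k,cv2.MORPH_OPEN,np.ones((2,2)))
for zz in(.060,.0635):print("disc",zz,fit(low(k,262,306),zz,46))
print(low(k,258,310)[::6],o["tool_pos"])
E
python3 off.py
```

```text
blue cols 262 301
flange (array([590.7, -95.4]), np.float64(0.78), 38)
[[19, 22, 130], [19, 22, 130], [19, 22, 130], [19, 22, 130], [19, 22, 130], [22, 22, 129], [22, 22, 129], [20, 23, 131], [19, 21, 131], [21, 20, 130], [19, 21, 131], [19, 21, 132], [19, 21, 132], [20, 23, 133], [18, 22, 118], [19, 20, 100], [17, 18, 101], [21, 19, 92], [18, 16, 79], [18, 37, 151], [18, 39, 177], [17, 40, 177], [17, 38, 175], [17, 38, 175], [17, 38, 175]]
disc 0.06 (array([591.7, -92.5]), np.float64(1.31), 44)
disc 0.0635 (array([592.9, -89.2]), np.float64(1.33), 44)
[(260, np.float64(231.5)), (266, np.float64(238.5)), (272, np.float64(239.5)), (278, np.float64(244.5)), (284, np.float64(244.5)), (290, np.float64(243.5)), (296, np.float64(242.5)), (302, np.float64(238.5)), (308, np.float64(228.5))] [ 0.59090424 -0.09313702  0.18975953]
```

```bash
cat >> off.py <<'E'
print("----")
nd=((h[:,:,2]<160)|(h[:,:,1]>90));pts=[]
for u in range(258,312):
    v=252
    while v>215 and not nd[v,u]: v-=1
    pts.append((u,v+.5))
print(pts[::5]);
for q in (pts[4:-4],pts[10:-10]):print("disc",fit(q,.060,46))
V=h[:,:,2];print("rim cols")
for u in(272,283,294):print(u,V[195:225,u].tolist())
E
python3 off.py | sed -n '/----/,$p'
```

```text
----
[(258, 231.5), (263, 237.5), (268, 240.5), (273, 242.5), (278, 243.5), (283, 244.5), (288, 243.5), (293, 242.5), (298, 240.5), (303, 237.5), (308, 229.5)]
disc (array([593.1, -94.2]), np.float64(0.62), 46)
disc (array([593.1, -94.3]), np.float64(0.66), 34)
rim cols
272 [99, 105, 89, 89, 92, 88, 87, 86, 87, 88, 88, 86, 78, 73, 97, 93, 83, 78, 76, 99, 139, 130, 111, 111, 97, 104, 158, 159, 129, 103]
283 [93, 122, 120, 135, 123, 87, 86, 88, 88, 89, 91, 53, 56, 64, 66, 57, 50, 50, 51, 50, 51, 51, 45, 107, 157, 155, 151, 163, 155, 143]
294 [177, 175, 174, 172, 159, 155, 140, 104, 131, 156, 153, 144, 134, 116, 90, 102, 118, 124, 166, 156, 157, 155, 153, 161, 161, 156, 153, 132, 131, 132]
```

Call:
arm_command(
  commands=[1, -1, -15, 0, 0, 0, 8, 0, 0, -15, 0, 0, 0, 8, 0, 0, -5, 0, 0, 0, 8, 0, 0, -3, 0, 0, 0, 8, 0, 0, -3, 0, 0, 0, 8, 0, 0, -2, 0, 0, 0, 8, 0, 0, 0, 0, 0, 0, 8, 0, 0, 0, 0, 0, 0, 8],
)

```text
time: 9.78
tool_pos: [0.5924, -0.0958, 0.1472]
orientation: [3.034, 0.813, 0.001]
ft_force: [-1.4, -1.1, -0.7]
gripper_width: 0.153
```

Call:
arm_command(
  commands=[0, 0, -2, 0, 0, 0, 8, 0, 0, -2, 0, 0, 0, 8, 0, 0, -2, 0, 0, 0, 8, 0, 0, 0, 0, 0, 0, 8],
)

```text
time: 10.12
tool_pos: [0.5918, -0.0956, 0.1402]
orientation: [-3.034, -0.813, 0.001]
ft_force: [-0.4, -0.4, -1.0]
gripper_width: 0.147
```

Call:
arm_command(
  commands=[0, 0, -2, 0, 0, 0, 8, 0, 0, -2, 0, 0, 0, 8, 0, 0, -2, 0, 0, 0, 8, 0, 0, 0, 0, 0, 0, 8],
  grip_force=50,
)

```text
time: 10.45
tool_pos: [0.5923, -0.0958, 0.1349]
orientation: [3.034, 0.813, 0.001]
ft_force: [-0.7, 0.1, 4.5]
gripper_width: 0.145
```

Spring contact came at about the predicted height, with almost no lateral force. I'll keep pressing.

Call:
arm_command(
  commands=[0, 0, -3, 0, 0, 0, 8, 0, 0, -3, 0, 0, 0, 8, 0, 0, -3, 0, 0, 0, 8, 0, 0, -2, 0, 0, 0, 8, 0, 0, 0, 0, 0, 0, 8, 0, 0, 0, 0, 0, 0, 8],
)

```text
time: 10.95
tool_pos: [0.5923, -0.0958, 0.1249]
orientation: [3.034, 0.813, 0.001]
ft_force: [-3.4, 0.7, 9.6]
gripper_width: 0.143
```

Call:
arm_command(
  commands=[0, 0, -2, 0, 0, 0, 8, 0, 0, -2, 0, 0, 0, 8, 0, 0, 0, 0, 0, 0, 8, 0, 0, 0, 0, 0, 0, 8],
)

```text
time: 11.28
tool_pos: [0.5924, -0.0957, 0.1217]
orientation: [3.033, 0.813, 0.002]
ft_force: [-4.3, 1.1, 13.0]
gripper_width: 0.15
```

Call:
arm_command(
  commands=[-1, 0, 0, 0, 0, -0.08, 8, 0, 0, 0, 0, 0, -0.08, 8, 0, 0, 0, 0, 0, -0.08, 8, 0, 0, 0, 0, 0, -0.08, 8, 0, 0, 0, 0, 0, 0, 8],
)

```text
time: 11.7
tool_pos: [0.5926, -0.0962, 0.1219]
orientation: [3.124, 0.313, 0.006]
ft_force: [0.1, 0.4, 9.7]
gripper_width: 0.15
```

```bash
python3 -c "
from h import *
o=observe();print({k:np.round(o[k],3) for k in('tool_pos','orientation','ft_force','moment')})"
```

```text
{'tool_pos': array([ 0.593, -0.096,  0.122]), 'orientation': array([3.124, 0.313, 0.006]), 'ft_force': array([0.139, 0.446, 9.716]), 'moment': array([ 0.079,  0.416, -0.04 ])}
```

Call:
arm_command(
  commands=[0, 0, 0, 0, 0, -0.1, 8, 0, 0, 0, 0, 0, -0.1, 8, 0, 0, 0, 0, 0, -0.1, 8, 0, 0, 0, 0, 0, -0.1, 8, 0, 0, 0, 0, 0, -0.1, 8, 0, 0, 0, 0, 0, -0.1, 8, 0, 0, 0, 0, 0, 0, 8],
)

```text
time: 12.28
tool_pos: [0.5928, -0.0961, 0.1219]
orientation: [3.078, -0.626, 0.007]
ft_force: [0.0, 0.7, 9.8]
gripper_width: 0.147
```

```bash
python3 -c "
from h import *
o=observe();print({k:np.round(o[k],3) for k in('tool_pos','orientation','ft_force','moment')})"
```

```text
{'tool_pos': array([ 0.593, -0.096,  0.122]), 'orientation': array([ 3.078, -0.626,  0.007]), 'ft_force': array([0.041, 0.693, 9.807]), 'moment': array([ 0.24 ,  0.258, -0.111])}
```

Call:
arm_command(
  commands=[0, 0, 0, 0, 0, -0.1, 8, 0, 0, 0, 0, 0, -0.1, 8, 0, 0, 0, 0, 0, -0.1, 8, 0, 0, 0, 0, 0, -0.1, 8, 0, 0, 0, 0, 0, -0.1, 8, 0, 0, 0, 0, 0, -0.1, 8, 0, 0, 0, 0, 0, -0.06, 8, 0, 0, 0, 0, 0, 0, 8, 0, 0, 0, 0, 0, 0, 8],
)

```text
time: 13.03
tool_pos: [0.5929, -0.0957, 0.1219]
orientation: [-2.712, 1.583, -0.007]
ft_force: [0.2, 2.1, 10.4]
gripper_width: 0.146
```

```bash
python3 -c "
from h import *
o=observe();print({k:np.round(o[k],4) for k in('tool_pos','orientation','ft_force','moment')})"
```

```text
{'tool_pos': array([ 0.5929, -0.0957,  0.1219]), 'orientation': array([-2.7118,  1.5826, -0.0071]), 'ft_force': array([ 0.2347,  2.079 , 10.3512]), 'moment': array([ 0.4547,  0.1496, -0.0997])}
```

The twist is at about 90° with low torque. Now I'll press until the flange seats, which should show as force rising above the spring's 12 N while z stays put.

Call:
arm_command(
  commands=[0, 0, -1, 0, 0, 0, 8, 0, 0, -1, 0, 0, 0, 8, 0, 0, -1, 0, 0, 0, 8, 0, 0, 0, 0, 0, 0, 8, 0, 0, 0, 0, 0, 0, 8],
)

```text
time: 13.45
tool_pos: [0.593, -0.0957, 0.1217]
orientation: [-2.712, 1.582, -0.01]
ft_force: [-6.2, 3.7, 27.1]
gripper_width: 0.151
```

Call:
arm_command(
  commands=[-1, 1, 0, 0, 0, 0, 8, 0, 0, 0, 0, 0, 0, 8, 0, 0, 0, 0, 0, 0, 8],
)

```text
time: 13.7
tool_pos: [0.593, -0.0957, 0.1217]
orientation: [-2.712, 1.582, -0.014]
ft_force: [-2.2, 0.1, 23.9]
gripper_width: 0.147
```

```bash
python3 - <<'E'
from m import *
t=snapshot("scene");s=snapshot("top");cv2.imwrite("pics/f1.png",np.hstack([cv2.resize(t["frame"][140:300,210:410],None,fx=2.6,fy=2.6),cv2.resize(s["frame"][170:330,230:335],None,fx=2.6,fy=2.6)]))
o=observe();print({k:np.round(o[k],4) for k in('time','tool_pos','orientation','ft_force','moment')})
E
```

```text
{'time': np.float64(13.8), 'tool_pos': array([ 0.593 , -0.0957,  0.1217]), 'orientation': array([-2.7122,  1.5822, -0.0137]), 'ft_force': array([-2.6556,  1.0179, 23.9704]), 'moment': array([ 0.3213,  1.0284, -0.1014])}
```

View pics/f1.png

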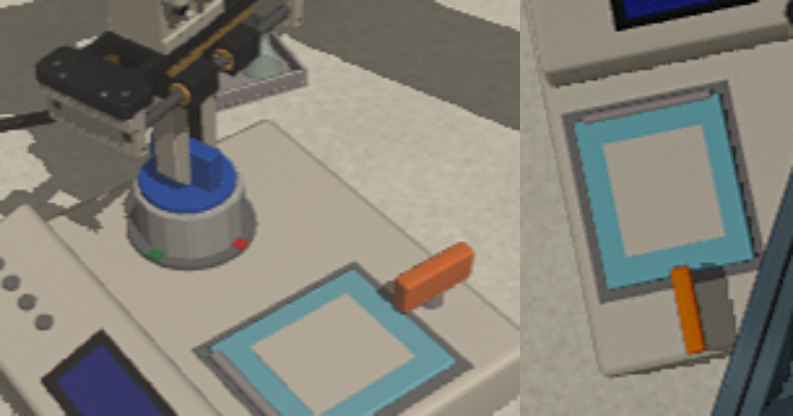

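The last view shows the flange flat on the rim with the grip bar pointing at the red mark (240,243). The turnbutton lies across the lid's edge (435,275) and the lid is shut. I'm handing in while still pressing.

```bash
python3 -c "
from h import *
print(hand_in())"
```

```text
the job is handed in; nothing more can be done
None
```

The job is done and handed in at about 14 s of robot time, with the arm still gripping the cap and pressing it home. I viewed 8 pictures.

- **Turnbutton:** I turned it clockwise about 75° to about 1.57 rad, square to the lid's edge. The top camera put the bar within about 1° of square. The lid is shut with the bar's end over it.
- **Cap:** The pins went into the slots with almost no side force, and the pad was met about where expected. I twisted it about 90.5° clockwise with about 0.1 N m of torque.
- **Last checks:** I was pressing at about 24 N, twice the spring's 12 N, and z did not move. The measured height puts the cap's underside 9.9 mm above the deck; home is 10 mm. The last view shows the flange on the rim and the grip bar in line with the red mark.
- **Forces:** The highest force at any reading was about 27 N, well under the limits.
- **What disagreed:** The two cameras placed the port and the cap 2–3 mm apart. I used a middle value and went by the force on the way in.
- **Not measured:** I did not measure the bystanders again at the end. The arm's path stayed away from them.

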